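# Dry-clamp the strips of a serving board in the glue-up jig

### The arm

A 6-joint arm with a two-finger parallel gripper is mounted at the origin on a cart in front of the work surface, level with it; the furniture and walls round the work are solid. World frame = base frame: x ahead of the robot, y to its left, z up, the work surface at z = 0. Lengths are in m, angles in rad, forces in N, time in s.
With the tool pointing down it reaches from about 0.375 to 0.9 m from the base axis. Payload 3.1 kg.
Tool frame: the origin (TCP) lies midway between the tips of the shut fingers; the grasp point (between the pads) lies robot.grip_depth behind it (robot.grip_depth is the distance from the TCP to the grasp point, in m); z points along the fingers, y is the line along which they close (so a half turn about z gives the same grasp; the last joint's range is limited). The gripper opens to 87 mm and grips with 3 to 60 N. Pads are 19 mm wide; open, the fingers measure 117 mm over their backs; the gripper's body (75 mm by 190 mm) begins 51 mm behind the grasp point.
Start: joints at [-1.456, 0.527, 1.433, -0, 1.181, -0.178], TCP at [0.18, -0.598, 0.223] pointing down, gripper open.
Joint ranges: [-3.08, 3.08], [-0.75, 2.2], [0.22, 2.44], [-1.43, 4.57], [0, 2.65], [-2.85, 2.85]. Speed limits (rad/s): [2.79, 2.79, 3.14, 3.14, 3.14, 3.14].

### API

Orientations are given as a unit quaternion [x, y, z, w].
In Python, from rig import robot, camrig, sensors, workorder gives the robot as it stands (robot), with the cameras (camrig), the readings (sensors) and the job (workorder).
- The arm moves only by the tool nudge_tcp, called after ">>>" as name([rows], argument=value, ...), one row to a line, values as JSON. Schema: {"type":"object","properties":{"steps":{"type":"array","items":{"type":"array","items":{"type":"number"},"minItems":4,"maxItems":4},"minItems":1,"maxItems":20},"finger_gap":{"type":"number"},"squeeze":{"type":"number"},"only":{"type":"string"},"quiet":{"type":"boolean"},"lines":{"type":"string"}},"required":["steps"],"additionalProperties":false}. steps is a list of rows, 1 to 20 of them, each of 4 numbers: dx, dy, dz in m, then a turn about the tool's z in rad; each row shifts and turns the commanded pose from where the row before left it, along the tool's axes as they then stand; what a row does not reach is not made up. A row lasts 1/12 s, in which the tool goes at most 0.0417 m and 0.125 rad, less where a joint would pass 70% of its speed; a pose out of reach is approached as far as the arm can. finger_gap is the finger opening in m, set as the call begins (left out keeps the last). The fingers move at their own pace and stop on an object; squeeze is the grip in N (left out, the last holds). Time passes only in rows, so rows that do not move let the fingers close. The tool returns the time, the measured TCP pose, the force, the opening and the grip force at its end. only (a regular expression) keeps the lines of the reply that match it, lines (a string "A,B") keeps lines A to B, and quiet returns only ok. Input that does not fit is refused with a message, and nothing moves.
- sensors.get_obs(): the state, without advancing time (a new reading comes with each control period).
- camrig.camera(name): name is "scene" or "top" or "wrist"; returns a dict with "img" (400x640x3 uint8, red, green, blue), "fx", "fy", "cx", "cy" (pixels), "k1" (the pictures are not rectified: a ray, as slopes to the right and down, at radius r is drawn at 1 + k1 r^2 times it, then the intrinsics apply), "xyz" and "attitude" of the camera in the world. Camera axes: x right, y down, z forward; pixel columns grow to the right and rows downward; lengths in m; the calibration is good to about 2 mm. A picture is of the moment at which its call begins. There is no depth.
- workorder.hand_in(): hands the job in; it is judged then, once.
The state is a dict: "time": time; "q": joint angles; "joint_velocities": joint speeds; "joint_torque": joint torques, N m; "position": TCP position; "tool_rot": TCP orientation; "ft_force": force on the tool from outside, world axes, zero at the start; "moment": the same for the moment, N m; "grip_width": finger opening in m; "grip_force": force on a finger pad.
Only numpy, scipy, OpenCV 4.12 (cv2) and the standard library are available. Lean on these libraries where they do the work, as an engineer would, in place of code of your own. Each camera call takes 0.05 s, during which the arm holds its last target. There are 200 camera calls.

### The job

Dry-fit the serving board: lay all the loose strips flat side by side in the glue-up jig, a dark one against the fence, then all the pale ones, and the second dark one, if there is one, on the outside next to the jaw (draw the jaw back first if it leaves too little room). Nudge the strips into a straight row with every end flush against the end stop, then slide the jaw up until it presses firmly on the row and the whole row is tight against the fence, and leave it so. Do not disturb the glue bottle, the try square or the sanding block.

Things in the scene. Friction and masses are not known exactly. Their poses are not given: they have to be found in the camera images.
- glue_jig: glue-up jig fixed to the bench: grey laminated bed 222 (x) by 350 mm (y), its top 12 mm above the bench. Origin at bench height under the bed; its frame: x along the strips, y across them. Stop face at x = 0.085, fence face at y = 0.130, bed from x = -0.105, y = -0.187. A strip home against both has its origin at x 0.010, y 0.110, z 0.012. The jaw slides in two tracks flush with the bed
- fence_face (a point): middle of the fence's face, 25 mm above the bench, axes as the jig's: a fixed wooden bar along the jig's +y edge, 28 mm wide, 30 mm higher than the bed, facing -y
- end_stop (a point): middle of the end stop's face, 25 mm above the bench, axes as the jig's: a wooden rail 26 mm higher than the bed along the jig's +x edge (y -0.185 to 0.133), facing -x. The oppopoint side of the bed (-x) is open
- jaw (a joint): travel of the sliding jaw, m: the gap between its face and the fence's face is 0.100 + this value; 0 is closest (gap 100 mm), 0.170 furthest back (gap 270 mm). It slides stiffly (about 4 N) along the jig's y and stays where it is left. It starts anywhere in its range, often too close for the strips
- jaw_foot (a point): foot of the sliding jaw's white face, 13 mm above the bench, jig x = 0, axes as the jig's. The jaw lies to -y of it: a wooden bar 156 mm long (jig x -0.075 to 0.081), 34 mm deep, its top 43 mm above the bench; on top two black knobs (28 mm across, 17 mm high) at x -0.045 and 0.055 and between them a dark upright grip, 50 (x) x 20 (y) x 33 mm
- jaw_face (a point): point on the jaw's white face, 23 mm above the bench, at x = 0.010 in the jig's frame; axes as the jig's, the strips lie to its +y
- jaw_grip (a point): centre of the top of the jaw's dark grip, 76 mm above the bench, axes as the jig's; the grip is 20 mm thick in y; the bar it stands on is 33 mm lower and reaches 7 mm past it on either side in y
- pale_1: pale wooden strip, 150 x 40 x 22 mm, about 0.1 kg, plain bar; origin at the centre of its underside, x along its length, y across its width, z up. None when absent in this run
- pale_2: pale wooden strip, 150 x 40 x 22 mm, about 0.1 kg, plain bar; origin at the centre of its underside, x along its length, y across its width, z up. None when absent in this run
- pale_3: pale wooden strip, 150 x 40 x 22 mm, about 0.1 kg, plain bar; origin at the centre of its underside, x along its length, y across its width, z up. None when absent in this run
- dark_1: dark brown wooden strip, 150 x 40 x 22 mm, about 0.1 kg, plain bar; origin at the centre of its underside, x along its length, y across its width, z up. None when absent in this run
- dark_2: dark brown wooden strip, 150 x 40 x 22 mm, about 0.1 kg, plain bar; origin at the centre of its underside, x along its length, y across its width, z up. None when absent in this run
- wood_glue: white squeeze bottle of wood glue with blue cap, 52 mm across, 142 mm tall, standing behind the strips; origin at the centre of its foot; leave alone
- square: try square with rosewood stock and steel blade, 144 x 95 x 15 mm, lying flat to the left of the jig; origin under its middle; leave alone
- sander: cork sanding block, 60 x 104 x 32 mm, lying to the right of the strips; origin under its middle; leave alone

How it is judged:
On the way, in this order (a step that is already met when the one before it is completed fails the run):
1. all strips lie flat on the jig's bed, between fence and jaw (z of pale_1 in the frame of glue_jig between 0.008 and 0.016 m and x of pale_1 in the frame of glue_jig between -0.04 and 0.04 m and y of pale_1 in the frame of glue_jig between -0.15 and 0.13 m and y of each of pale_1, pale_2, pale_3, dark_1, dark_2 in the frame of jaw_face above 0.012 m and z of pale_2 in the frame of glue_jig between 0.008 and 0.016 m and x of pale_2 in the frame of glue_jig between -0.04 and 0.04 m and y of pale_2 in the frame of glue_jig between -0.15 and 0.13 m and z of pale_3 in the frame of glue_jig between 0.008 and 0.016 m and x of pale_3 in the frame of glue_jig between -0.04 and 0.04 m and y of pale_3 in the frame of glue_jig between -0.15 and 0.13 m and z of dark_1 in the frame of glue_jig between 0.008 and 0.016 m and x of dark_1 in the frame of glue_jig between -0.04 and 0.04 m and y of dark_1 in the frame of glue_jig between -0.15 and 0.13 m and z of dark_2 in the frame of glue_jig between 0.008 and 0.016 m and x of dark_2 in the frame of glue_jig between -0.04 and 0.04 m and y of dark_2 in the frame of glue_jig between -0.15 and 0.13 m), for 0.2 s.
2. the jaw presses on the row with more than 5 N, and the row on the fence with more than 3 N (all of step 1 and (contact force between jaw and pale_1 above 5 N or contact force between jaw and pale_2 above 5 N or contact force between jaw and pale_3 above 5 N or contact force between jaw and dark_1 above 5 N or contact force between jaw and dark_2 above 5 N) and (contact force between glue_jig_c0 and pale_1 above 3 N or contact force between glue_jig_c0 and pale_2 above 3 N or contact force between glue_jig_c0 and pale_3 above 3 N or contact force between glue_jig_c0 and dark_1 above 3 N or contact force between glue_jig_c0 and dark_2 above 3 N)), for 0.1 s.
At the end, for the whole second after the job is handed in: strips flat on the bed and at rest, parallel to the fence (0.04 rad), ends within 3 mm of the end stop, gaps under 3.5 mm: a dark strip at the fence, then the pale ones, then the second dark one if there is one; the jaw against the last strip (gap under 3 mm) (z of pale_1 in the frame of glue_jig between 0.009 and 0.015 m and x of pale_1 in the frame of glue_jig between 0.007 and 0.013 m and angle between the x axis of each of pale_1, pale_2, pale_3, dark_1, dark_2 and the x axis of glue_jig, either way round below 0.04 rad and angle between each of pale_1, pale_2, pale_3, dark_1, dark_2's own z axis and vertical below 0.06 rad and linear speed of each of pale_1, pale_2, pale_3, dark_1, dark_2 below 0.02 m/s and z of pale_2 in the frame of glue_jig between 0.009 and 0.015 m and x of pale_2 in the frame of glue_jig between 0.007 and 0.013 m and z of pale_3 in the frame of glue_jig between 0.009 and 0.015 m and x of pale_3 in the frame of glue_jig between 0.007 and 0.013 m and z of dark_1 in the frame of glue_jig between 0.009 and 0.015 m and x of dark_1 in the frame of glue_jig between 0.007 and 0.013 m and z of dark_2 in the frame of glue_jig between 0.009 and 0.015 m and x of dark_2 in the frame of glue_jig between 0.007 and 0.013 m and (y of dark_1 in the frame of glue_jig between 0.1065 and 0.1135 m or y of dark_2 in the frame of glue_jig between 0.1065 and 0.1135 m) and (y of pale_1 in the frame of glue_jig between 0.0665 and 0.0735 m or y of pale_2 in the frame of glue_jig between 0.0665 and 0.0735 m or y of pale_3 in the frame of glue_jig between 0.0665 and 0.0735 m) and (horizontal distance between pale_1 and pale_2 below 0.0435 m or (horizontal distance between pale_1 and pale_3 below 0.0435 m and horizontal distance between pale_3 and pale_2 below 0.0435 m)) and (horizontal distance between pale_1 and pale_3 below 0.0435 m or (horizontal distance between pale_1 and pale_2 below 0.0435 m and horizontal distance between pale_2 and pale_3 below 0.0435 m)) and (horizontal distance between pale_2 and pale_3 below 0.0435 m or (horizontal distance between pale_2 and pale_1 below 0.0435 m and horizontal distance between pale_1 and pale_3 below 0.0435 m)) and (horizontal distance between dark_1 and pale_1 below 0.0435 m or horizontal distance between dark_1 and pale_2 below 0.0435 m or horizontal distance between dark_1 and pale_3 below 0.0435 m) and (horizontal distance between dark_2 and pale_1 below 0.0435 m or horizontal distance between dark_2 and pale_2 below 0.0435 m or horizontal distance between dark_2 and pale_3 below 0.0435 m) and horizontal distance between dark_1 and dark_2 above 0.1 m and y of any of pale_1, pale_2, pale_3, dark_1, dark_2 in the frame of jaw_face below 0.023 m); the robot touches nothing.
It fails at once if the glue bottle is knocked over or pushed more than 4 cm (angle between wood_glue's own z axis and vertical above 0.5 rad or distance of wood_glue from where it was at the start of the episode above 0.04 m).
It fails at once if the try square is pushed more than 4 cm (distance of square from where it was at the start of the episode above 0.04 m).
It fails at once if the sanding block is pushed more than 4 cm (distance of sander from where it was at the start of the episode above 0.04 m).
Of pale_1, pale_2, pale_3 only 2 to 3 are there at a start; the rules pass over those that are not, and their reading is None.
Of dark_1, dark_2 only 1 to 2 are there at a start; the rules pass over those that are not, and their reading is None.
At some moment in a run one of pale_1, pale_2, pale_3, dark_1, dark_2 may be knocked a few centimetres aside while the robot is not near it.
Once in a run the grip may slacken for a moment while it holds something.
It also fails if it takes over 210 s, if anything falls off the work surface, if the arm or the gripper's body presses on something with over 40 N, if the wrist force passes 120 N, or if a joint passes its speed limit or range.

## Working session

There is one attempt and no reset: what is moved stays moved. The work goes in short steps, Python scripts to look and compute and a tool call to move; the robot and the scene stay as the last step left them, time stands still between calls to the robot, and variables do not carry over. Pictures are saved under pics/ and viewed, at most 14 in all, crops included, and the job is handed in when it is done.

```bash
ls; mkdir -p pics
```

Run:
```python
from rig import robot, camrig, sensors, workorder
import cv2
print(sensors.get_obs(), robot.grip_depth)
for n in ("top","scene"):
    c=camrig.camera(n); cv2.imwrite(f"pics/{n}0.png",c.pop("img")[:,:,::-1]); print(n,c)
```

```text
pics
rig.py
{'time': 0.0, 'q': array([-1.45651527e+00,  5.28462175e-01,  1.43389873e+00, -3.16082087e-05,
        1.18136340e+00, -1.78521810e-01]), 'joint_velocities': array([-1.92794042e-03,  3.92429599e-05,  1.00958387e-04, -6.94198830e-05,
        1.07211014e-03, -6.67190454e-06]), 'joint_torque': array([-7.45770012e-05, -4.40043926e+01, -1.76592153e+01,  6.33546431e-02,
        5.80195687e-02, -1.67822591e-04]), 'position': array([ 0.18032073, -0.59766696,  0.22157521]), 'tool_rot': array([ 9.89300998e-01,  1.45884881e-01,  1.96219813e-05, -1.06574419e-03]), 'ft_force': array([0.43350608, 0.18629188, 0.09111898]), 'moment': array([ 0.01674757,  0.02724276, -0.011915  ]), 'grip_force': 0.0, 'grip_width': 0.08712185179341618} 0.0187
top {'fx': 505.8219931400371, 'fy': 505.8219931400371, 'cx': 322.8854293001396, 'cy': 200.9162409927631, 'k1': -0.015507111259771928, 'xyz': array([0.31152028, 0.00703193, 1.57539325]), 'attitude': array([ 0.70410445, -0.70342158,  0.06665217, -0.0706576 ])}
scene {'fx': 383.6494438948513, 'fy': 383.6494438948513, 'cx': 318.0825619072836, 'cy': 195.14396861766133, 'k1': -0.033420928467350515, 'xyz': array([-0.01520566,  0.83705554,  1.15186686]), 'attitude': array([-0.30019827,  0.87817883, -0.35212267,  0.12121289])}
```

View pics/top0.png

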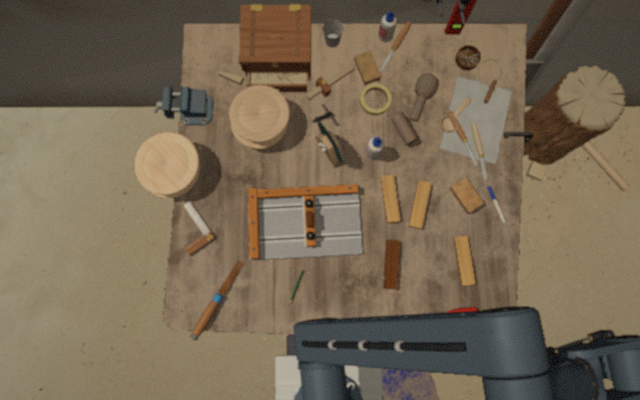

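View pics/scene0.png

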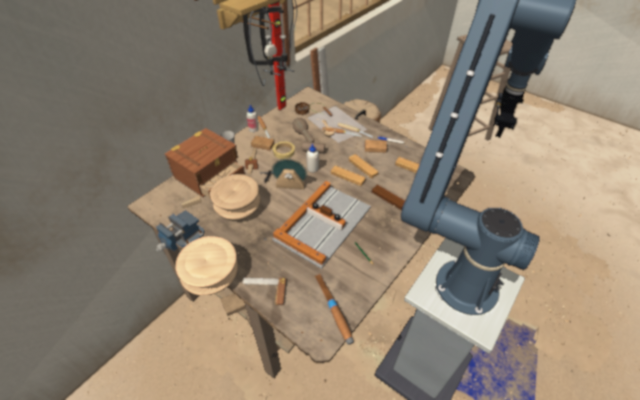

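Create h.py:
```python
import numpy as np, cv2
from scipy.spatial.transform import Rotation as R
from rig import robot, camrig, sensors, workorder
def ray(c,uv):
    uv=np.atleast_2d(np.float32(uv)); s=(uv-[c["cx"],c["cy"]])/c["fx"]
    t=s.copy()
    for _ in range(10): t=s/(1+c["k1"]*(t**2).sum(1,keepdims=True))
    return R.from_quat(c["attitude"]).apply(np.c_[t,np.ones(len(t))])
def world(c,uv,z):
    d=ray(c,uv); return c["xyz"]+d*((z-c["xyz"][2])/d[:,2])[:,None]
def pix(c,p):
    q=R.from_quat(c["attitude"]).inv().apply(np.atleast_2d(p)-c["xyz"]); s=q[:,:2]/q[:,2:]
    return s*(1+c["k1"]*(s**2).sum(1,keepdims=True))*c["fx"]+[c["cx"],c["cy"]]
def yaw(): 
    x=R.from_quat(sensors.get_obs()["tool_rot"]).apply([1,0,0]); return np.arctan2(x[1],x[0])
def go(target,tyaw):
    """target TCP xyz, tool-x heading (mod pi): turn about tool z first, then move in the turned axes"""
    o=sensors.get_obs(); y=yaw(); d=(tyaw-y+np.pi/2)%np.pi-np.pi/2
    v=np.array(target)-o["position"]; a=y+d
    m=np.array([v@[np.cos(a),np.sin(a),0],v@[np.sin(a),-np.cos(a),0],-v[2]])
    print("pos",o["position"].round(4),"yaw %.3f q6 %.2f turn(tool z) %.3f"%(y,o["q"][5],-d),"move(tool)",m.round(4),"F",o["ft_force"].round(1),"w %.4f gf %.1f t %.1f"%(o["grip_width"],o["grip_force"],o["time"]))
def shot(n,name=None,crop=None,k=1):
    c=camrig.camera(n)
    if name:
        im=c["img"][:,:,::-1]
        if crop: im=im[crop[1]:crop[3],crop[0]:crop[2]]
        cv2.imwrite(f"pics/{name}.png",cv2.resize(im,None,fx=k,fy=k,interpolation=cv2.INTER_CUBIC))
    return c
```

Run:
```python
from h import *
c=shot("top","top1",(180,150,520,340),2.3)
c2=shot("wrist"); print(c2["fx"],c2["xyz"],R.from_quat(c2["attitude"]).as_matrix().round(2))
hsv=cv2.cvtColor(c["img"],cv2.COLOR_RGB2HSV)
for n,p in dict(p1=(391,199),p2=(420,204),p3=(465,261),d=(392,264),bed=(340,230),table=(430,250),sander=(467,195),fence=(253,220),jaw=(310,230)).items(): print(n,hsv[p[1],p[0]],world(c,p,.022)[0].round(3))
```

```text
275.70739347460847 [ 0.25403514 -0.57702653  0.38346214] [[ 0.29 -0.92 -0.27]
 [-0.96 -0.28 -0.08]
 [-0.    0.28 -0.96]]
p1 [ 18 135 177] [ 0.624 -0.197  0.022]
p2 [ 18 143 171] [ 0.608 -0.287  0.022]
p3 [ 17 143 171] [ 0.43  -0.419  0.022]
d [ 13 179  94] [ 0.421 -0.195  0.022]
bed [ 17  34 143] [ 0.526 -0.037  0.022]
table [ 18  77 129] [ 0.464 -0.313  0.022]
sander [ 16 134 146] [ 0.637 -0.436  0.022]
fence [ 14 180 154] [0.557 0.233 0.022]
jaw [ 14 182 147] [0.526 0.056 0.022]
```

View pics/top1.png

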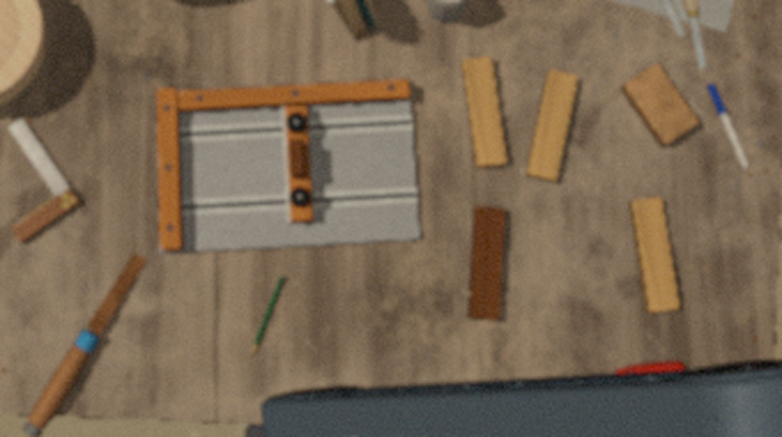

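Create fit.py:
```python
from h import *
from scipy.optimize import least_squares
def fitjig(c,pts,x0=(0.55,.09,0)):
    P=np.array([p[0] for p in pts]); U=np.array([p[1] for p in pts])
    def w(p): 
        co,s=np.cos(p[2]),np.sin(p[2]); return np.c_[p[0]+co*P[:,0]-s*P[:,1],p[1]+s*P[:,0]+co*P[:,1],P[:,2]]
    r=least_squares(lambda p:(pix(c,w(p))-U).ravel(),x0,loss="soft_l1"); 
    print("jig",r.x.round(4),"res",r.fun.round(1)); return r.x
def tojig(j,p):
    d=np.array(p)[:2]-j[:2]; co,s=np.cos(j[2]),np.sin(j[2]); return np.array([co*d[0]+s*d[1],-s*d[0]+co*d[1]])
def fromjig(j,p):
    co,s=np.cos(j[2]),np.sin(j[2]); return np.array([j[0]+co*p[0]-s*p[1],j[1]+s*p[0]+co*p[1]])
def strips(c,j=None,z=.022,box=None,bed=False):
    h=cv2.cvtColor(c["img"],cv2.COLOR_RGB2HSV).astype(int); H,S,V=h[...,0],h[...,1],h[...,2]
    out=[]
    for n,m in (("pale",(S>112)&(S<168)&(V>125)),("dark",(S>150)&(V<122)&(H<20))):
        m=cv2.morphologyEx(m.astype(np.uint8),cv2.MORPH_OPEN,np.ones((3,3)))
        for k in cv2.findContours(m,0,2)[0]:
            (a,b),(w,hh),_=cv2.minAreaRect(k)
            if cv2.contourArea(k)<200: continue
            q=world(c,cv2.boxPoints(cv2.minAreaRect(k)),z)[:,:2]
            e=[q[1]-q[0],q[2]-q[1]]; L=max(e,key=np.linalg.norm); l=np.linalg.norm(L);wd=min(map(np.linalg.norm,e))
            if .1<l<.18 and .025<wd<.06:
                ctr=q.mean(0); an=np.arctan(L[1]/L[0]); out.append((n,ctr,an)); print(n,"px",(round(a),round(b)),ctr.round(4),"ang %.3f L %.3f W %.3f"%(an,l,wd),"" if j is None else tojig(j,ctr).round(4))
    return out
```

Run:
```python
from fit import *
c=shot("top"); f=lambda x,y:(180-.5+x/2.3,150-.5+y/2.3)
j=fitjig(c,[((-.105,.158,.042),f(161,251)),((-.105,.130,.042),f(182,250)),((-.105,-.187,.012),f(421,240)),((.085,-.185,.038),f(411,100)),((.085,.130,.038),f(180,108))])
for k,z in (((297,122),.06),((301,197),.06),((292,221),.043)): print(tojig(j,world(c,f(*k),z)[0]))
strips(c,j)
```

```text
jig [0.5481 0.0853 0.0466] res [-0.2 -0.1 -0.  -0.1 -0.   0.4  0.6 -0.7 -0.3  0.5]
[ 0.05557609 -0.0285677 ]
[-0.04469742 -0.02983511]
[-0.07380668 -0.0162607 ]
pale px (464, 261) [ 0.4325 -0.4163] ang 0.113 L 0.151 W 0.043 [-0.1389 -0.4957]
pale px (420, 204) [ 0.609  -0.2861] ang -0.236 L 0.151 W 0.044 [ 0.0436 -0.3739]
pale px (390, 198) [ 0.6274 -0.1941] ang 0.118 L 0.151 W 0.043 [ 0.0662 -0.2828]
dark px (391, 264) [ 0.4218 -0.1931] ang -0.084 L 0.142 W 0.039 [-0.1392 -0.2722]
```

Add to fit.py:
```python
J=np.array([.5481,.0853,.0466])
def goj(x,y,z): go([*fromjig(J,(x,y)),z],J[2])
```

```bash
python3 -c "
from fit import *
goj(.005,-.029,.15)"
```

```text
pos [ 0.1804 -0.598   0.2221] yaw 0.293 q6 -0.18 turn(tool z) 0.246 move(tool) [ 0.4042 -0.6365  0.0721] F [-0.5 -1.   0.3] w 0.0868 gf 0.0 t 0.2
```

>>> nudge_tcp([
  [0,0,0,0.123],
  [0,0,0,0.123],
  [0.0213,-0.0335,0.004,0],
  [0.0213,-0.0335,0.004,0],
  [0.0213,-0.0335,0.004,0],
  [0.0213,-0.0335,0.004,0],
  [0.0213,-0.0335,0.004,0],
  [0.0213,-0.0335,0.004,0],
  [0.0213,-0.0335,0.004,0],
  [0.0213,-0.0335,0.004,0],
  [0.0213,-0.0335,0.004,0],
  [0.0213,-0.0335,0.004,0],
  [0.0213,-0.0335,0.004,0],
  [0.0213,-0.0335,0.004,0],
  [0.0213,-0.0335,0.004,0],
  [0.0213,-0.0335,0.004,0],
  [0.0213,-0.0335,0.004,0],
  [0.0213,-0.0335,0.004,0],
  [0.0213,-0.0335,0.004,0],
], finger_gap=0.06)

```text
time: 1.83
position: [0.5162, -0.0106, 0.1544]
tool_rot: [1.0, 0.024, 0.0, 0.0]
ft_force: [0.8, 0.7, 0.5]
grip_width: 0.0598
grip_force: 0.0
```

```bash
python3 -c "
from fit import *
goj(.005,-.029,.049); shot('wrist','w1')
c=shot('top'); strips(c)"
```

```text
pos [ 0.5162 -0.0106  0.1544] yaw 0.047 q6 1.29 turn(tool z) 0.000 move(tool) [ 0.0413 -0.0653  0.1054] F [0.8 0.7 0.5] w 0.0598 gf 0.0 t 1.8
pale px (464, 261) [ 0.4321 -0.417 ] ang 0.104 L 0.151 W 0.045 
pale px (420, 204) [ 0.6091 -0.2861] ang -0.238 L 0.152 W 0.045 
pale px (390, 198) [ 0.6273 -0.1943] ang 0.105 L 0.151 W 0.043 
dark px (391, 264) [ 0.4218 -0.1923] ang -0.026 L 0.140 W 0.037
```

View pics/w1.png

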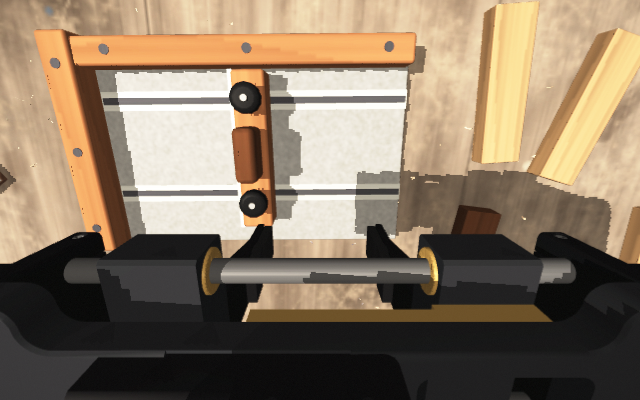

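Run:
```python
from fit import *
c=shot('wrist')
for u,z in (((414,66),.038),((397,238),.012),((244,97),.06),((254,203),.06),((243,152),.076),((408,70),.012)): print(u,tojig(J,world(c,u,z)[0]).round(4))
```

```text
(414, 66) [ 0.0867 -0.1792]
(397, 238) [-0.0985 -0.1863]
(244, 97) [ 0.0572 -0.0259]
(254, 203) [-0.0403 -0.0289]
(243, 152) [ 0.0112 -0.0261]
(408, 70) [ 0.0871 -0.1816]
```

>>> nudge_tcp([
  [0.0207,-0.0326,0,0],
  [0.0206,-0.0327,0,0],
  [0,0,0.03,0],
  [0,0,0.03,0],
  [0,0,0.0254,0],
  [0,0,0.02,0],
], finger_gap=0.06)

```text
time: 2.48
position: [0.5525, 0.0535, 0.0475]
tool_rot: [1.0, 0.023, -0.001, 0.0]
ft_force: [0.2, 0.1, -0.6]
grip_width: 0.06
grip_force: 0.0
```

```bash
python3 -c "
from fit import *
goj(.005,-.029,.049)"
```

```text
pos [0.5525 0.0535 0.0475] yaw 0.046 q6 1.42 turn(tool z) -0.001 move(tool) [ 0.0021 -0.003  -0.0015] F [ 0.2  0.1 -0.6] w 0.0600 gf 0.0 t 2.5
```

>>> nudge_tcp([
  [0,0,0,0],
  [0,0,0,0],
  [0,0,0,0],
  [0,0,0,0],
  [0,0,0,0],
  [0,0.01,0,0],
  [0,0.012,0,0],
  [0,0.012,0,0],
  [0,0.012,0,0],
  [0,0.012,0,0],
  [0,0.012,0,0],
  [0,0.012,0,0],
  [0,0.012,0,0],
  [0,0.012,0,0],
  [0,0.012,0,0],
  [0,0.009,0,0],
  [0,0,0,0],
  [0,0,0,0],
], finger_gap=0.01, squeeze=25)

```text
time: 3.98
position: [0.5612, -0.0705, 0.0506]
tool_rot: [1.0, 0.022, 0.002, -0.001]
ft_force: [3.2, 9.4, 2.1]
grip_width: 0.02
grip_force: 24.9
```

```bash
python3 -c "
from fit import *
goj(.005,-.155,.049)"
```

```text
pos [ 0.5612 -0.0705  0.0506] yaw 0.045 q6 1.20 turn(tool z) -0.002 move(tool) [-0.0008 -0.0012  0.0016] F [3.2 9.4 2.1] w 0.0200 gf 24.9 t 4.0
```

>>> nudge_tcp([
  [0,0,0,0],
  [0,0,0,0],
  [0,0,0,0],
  [0,0,-0.03,0],
  [0,0,-0.04,0],
  [0,0,-0.04,0],
  [0,0,0,0],
], finger_gap=0.07)

```text
time: 4.57
position: [0.5645, -0.0743, 0.1667]
tool_rot: [1.0, 0.023, 0.007, 0.003]
ft_force: [0.2, -1.1, 0.3]
grip_width: 0.0587
grip_force: 0.0
```

Run:
```python
from fit import *
c=shot('top','top2',(180,130,520,340),2.3); strips(c,J); go([.4218,-.193,.12],-.05)
```

```text
pale px (421, 196) [ 0.6333 -0.2925] ang -0.241 L 0.100 W 0.044 [ 0.0675 -0.3813]
dark px (391, 264) [ 0.4227 -0.1934] ang -0.079 L 0.144 W 0.037 [-0.1383 -0.2725]
pos [ 0.5628 -0.0738  0.1638] yaw 0.047 q6 1.20 turn(tool z) 0.097 move(tool) [-0.1349  0.1261  0.0438] F [ 0.2 -0.2  0.1] w 0.0620 gf 0.0 t 4.6
```

View pics/top2.png

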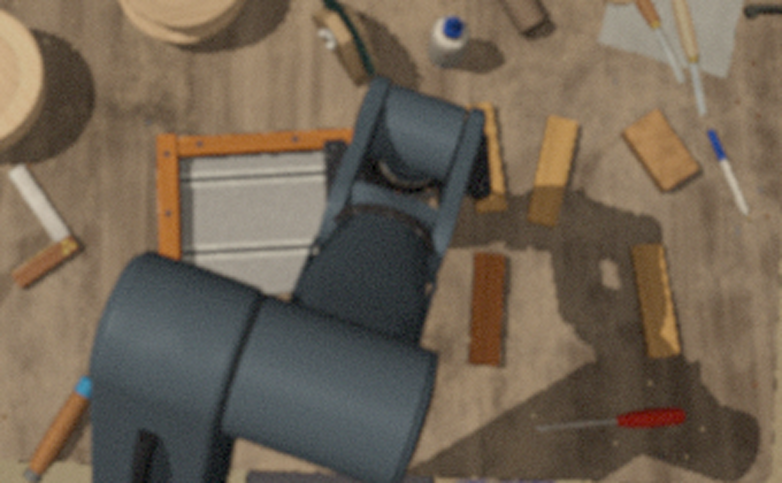

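>>> nudge_tcp([
  [0,0,0,0.115],
  [-0.027,0.0255,0.009,0],
  [-0.027,0.0255,0.009,0],
  [-0.027,0.0255,0.009,0],
  [-0.027,0.0255,0.009,0],
  [-0.027,0.0255,0.009,0],
  [0,0,0,0],
  [0,0,0,0],
], finger_gap=0.075)

```text
time: 5.28
position: [0.414, -0.1909, 0.1131]
tool_rot: [0.999, -0.036, -0.001, -0.001]
ft_force: [0.6, 0.4, 1.2]
grip_width: 0.0749
grip_force: 0.0
```

```bash
python3 -c "
from fit import *
go([.4222,-.193,.004],-.07); strips(shot('top'))"
```

```text
pos [ 0.414  -0.1909  0.1131] yaw -0.073 q6 0.97 turn(tool z) -0.003 move(tool) [0.0083 0.0015 0.1091] F [0.6 0.4 1.2] w 0.0749 gf 0.0 t 5.3
pale px (420, 204) [ 0.6085 -0.2865] ang -0.241 L 0.153 W 0.044 
pale px (390, 198) [ 0.6274 -0.1941] ang 0.105 L 0.151 W 0.044 
pale px (282, 53) [1.1193 0.1547] ang 1.568 L 0.177 W 0.051 
pale px (275, 38) [1.172  0.1774] ang 1.568 L 0.134 W 0.040
```

>>> nudge_tcp([
  [0.004,0.001,0.03,0],
  [0.004,0,0.03,0],
  [0,0,0.03,0],
  [0,0,0.012,0],
  [0,0,0.006,0],
  [0,0,0,0],
], finger_gap=0.075)

```text
time: 5.83
position: [0.4246, -0.1907, 0.005]
tool_rot: [0.999, -0.033, -0.001, -0.001]
ft_force: [0.5, -0.4, 0.9]
grip_width: 0.0749
grip_force: 0.0
```

>>> nudge_tcp([
  [0,0,0,0],
  [0,0,0,0],
  [0,0,0,0],
  [0,0,0,0],
  [0,0,0,0],
  [0,0,-0.03,0],
  [0,0,-0.03,0],
  [0,0,-0.03,0],
  [0,0,0,0],
], finger_gap=0.01, squeeze=30)

```text
time: 6.58
position: [0.4267, -0.1937, 0.1007]
tool_rot: [0.999, -0.034, 0.004, 0.003]
ft_force: [0.5, 0.3, 0.3]
grip_width: 0.0233
grip_force: 0.0
```

```bash
python3 -c "
from fit import *
goj(.004,.09,.08)"
```

```text
pos [ 0.4267 -0.1937  0.1007] yaw -0.068 q6 0.97 turn(tool z) -0.115 move(tool) [ 0.1383 -0.363   0.0207] F [0.5 0.3 0.3] w 0.0233 gf 0.0 t 6.6
```

>>> nudge_tcp([
  [0,0,0,0],
  [0,0,0,0],
], finger_gap=0.075)

```text
time: 6.75
position: [0.4239, -0.1917, 0.0963]
tool_rot: [0.999, -0.034, 0.0, 0.0]
ft_force: [-0.2, 0.9, 0.5]
grip_width: 0.0303
grip_force: 0.0
```

```bash
python3 -c "
from fit import *
strips(shot('top','top3',(180,130,520,340),2));shot('wrist','w2')"
```

```text
pale px (420, 204) [ 0.6085 -0.2862] ang -0.233 L 0.153 W 0.044 
pale px (390, 198) [ 0.6273 -0.1943] ang 0.102 L 0.151 W 0.044 
pale px (274, 39) [1.1702 0.179 ] ang 1.568 L 0.131 W 0.044
```

View pics/w2.png

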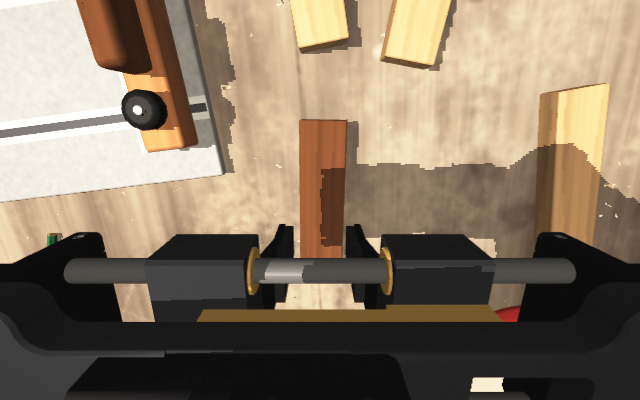

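>>> nudge_tcp([
  [0,0,0,0],
  [0,0,0,0],
  [0,0,0,0],
  [0,0,0,0],
  [0,0,0.03,0],
  [0,0,0.03,0],
  [0,0,0.024,0],
  [0,0,0.008,0],
  [0,0,0,0],
], finger_gap=0.06)

```text
time: 7.6
position: [0.423, -0.191, 0.0024]
tool_rot: [0.999, -0.034, -0.002, -0.001]
ft_force: [-0.2, -1.1, 0.7]
grip_width: 0.0601
grip_force: 0.0
```

>>> nudge_tcp([
  [0,0,0,0],
  [0,0,0,0],
  [0,0,0,0],
  [0,0,0,0],
  [0,0,0,0],
  [0,0,0,0],
  [0,0,0,0],
  [0,0,0,0],
], finger_gap=0.01, squeeze=35)

```text
time: 8.27
position: [0.4249, -0.1924, 0.0053]
tool_rot: [0.999, -0.034, 0.001, 0.001]
ft_force: [0.3, -0.1, 7.2]
grip_width: 0.0398
grip_force: 35.0
```

>>> nudge_tcp([
  [0,0,-0.02,0],
  [0,0,-0.03,0],
  [0,0,-0.03,0],
  [0,0,-0.03,-0.115],
  [0,0,0,0],
])

```text
time: 8.68
position: [0.4267, -0.1935, 0.1188]
tool_rot: [1.0, 0.025, 0.004, 0.003]
ft_force: [0.2, -0.1, -2.5]
grip_width: 0.0397
grip_force: 35.0
```

```bash
python3 -c "
from fit import *
goj(.0,.089,.11)"
```

```text
pos [ 0.4267 -0.1935  0.1188] yaw 0.051 q6 0.86 turn(tool z) 0.004 move(tool) [ 0.1343 -0.3619  0.0088] F [ 0.2 -0.1 -2.5] w 0.0397 gf 35.0 t 8.7
```

>>> nudge_tcp([
  [0.0112,-0.0302,0,0],
  [0.0112,-0.0302,0,0],
  [0.0112,-0.0302,0,0],
  [0.0112,-0.0302,0,0],
  [0.0112,-0.0302,0,0],
  [0.0112,-0.0302,0,0],
  [0.0112,-0.0302,0,0],
  [0.0112,-0.0302,0,0],
  [0.0112,-0.0302,0,0],
  [0.0112,-0.0302,0,0],
  [0.0112,-0.0302,0,0],
  [0.0112,-0.0302,0,0],
  [0,0,0,0],
  [0,0,0,0],
])

```text
time: 9.85
position: [0.5409, 0.178, 0.1134]
tool_rot: [1.0, 0.025, -0.0, 0.0]
ft_force: [-0.4, -0.7, -1.9]
grip_width: 0.0397
grip_force: 35.0
```

```bash
python3 -c "
from fit import *
goj(.0,.089,.019)"
```

```text
pos [0.5409 0.178  0.1134] yaw 0.050 q6 1.64 turn(tool z) 0.003 move(tool) [0.0028 0.0039 0.0944] F [-0.4 -0.7 -1.9] w 0.0397 gf 35.0 t 9.8
```

>>> nudge_tcp([
  [0.002,0.006,0.02,0.003],
  [0,0,0.03,0],
  [0,0,0.025,0],
  [0,0,0.012,0],
  [0,0,0.005,0],
  [0,0,0,0],
  [0,0,0,0],
])

```text
time: 10.43
position: [0.5442, 0.1701, 0.0227]
tool_rot: [1.0, 0.021, 0.0, -0.0]
ft_force: [0.6, -0.7, -1.2]
grip_width: 0.04
grip_force: 35.0
```

```bash
python3 -c "
from fit import *
goj(.0,.089,.017)"
```

```text
pos [0.5442 0.1701 0.0227] yaw 0.043 q6 1.63 turn(tool z) -0.004 move(tool) [-0.     -0.0041  0.0057] F [ 0.6 -0.7 -1.2] w 0.0400 gf 35.0 t 10.4
```

>>> nudge_tcp([
  [0,-0.003,0.004,-0.004],
  [0.003,0,0,0],
  [0.003,0,0,0],
  [0.003,0,0,0],
  [0.003,0,0,0],
  [0,0,0,0],
])

```text
time: 10.93
position: [0.5564, 0.1742, 0.0185]
tool_rot: [1.0, 0.024, 0.0, -0.0]
ft_force: [-0.8, 0.1, -1.0]
grip_width: 0.0393
grip_force: 35.0
```

```bash
python3 -c "
from fit import *
goj(.01,.088,.017)"
```

```text
pos [0.5564 0.1742 0.0185] yaw 0.048 q6 1.63 turn(tool z) 0.001 move(tool) [-0.0024  0.0004  0.0015] F [-0.8  0.1 -1. ] w 0.0393 gf 35.0 t 10.9
```

>>> nudge_tcp([
  [0.002,0,0.001,0],
  [0.002,0,0,0],
  [0.002,0,0,0],
  [0,0,0,0],
])

```text
time: 11.27
position: [0.5567, 0.1742, 0.0173]
tool_rot: [1.0, 0.024, -0.005, 0.0]
ft_force: [-8.3, 0.4, 9.1]
grip_width: 0.0398
grip_force: 35.0
```

```bash
python3 -c "
from fit import *
goj(.01,.088,.017)"
```

```text
pos [0.5567 0.1742 0.0173] yaw 0.048 q6 1.63 turn(tool z) 0.002 move(tool) [-0.0027  0.0004  0.0003] F [-8.3  0.4  9.1] w 0.0398 gf 35.0 t 11.3
```

>>> nudge_tcp([
  [0,0,0,0],
  [0,0,0,0],
  [0,0,0,0],
  [0,0,-0.002,0],
  [0,0,-0.02,0],
  [0,0,-0.04,0],
  [0,0,-0.04,0],
  [0,0,0,0],
], finger_gap=0.047)

```text
time: 11.93
position: [0.5675, 0.1752, 0.1265]
tool_rot: [1.0, 0.024, 0.008, -0.001]
ft_force: [1.8, -0.9, -0.2]
grip_width: 0.047
grip_force: 0.0
```

Run:
```python
from fit import *
go([.6273,-.1943,.10],.107)
c=shot('wrist','w3')
```

```text
pos [0.5675 0.1752 0.1265] yaw 0.048 q6 1.63 turn(tool z) -0.059 move(tool) [0.02   0.3738 0.0265] F [ 1.8 -0.9 -0.2] w 0.0470 gf 0.0 t 11.9
```

View pics/w3.png

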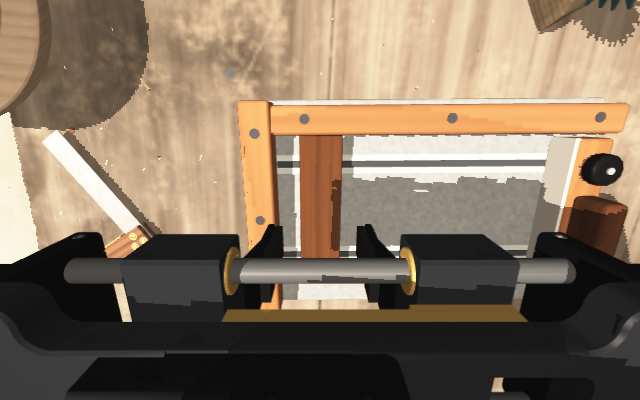

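>>> nudge_tcp([
  [0,0,0,-0.059],
  [0.002,0.037,0,0],
  [0.002,0.037,0,0],
  [0.002,0.037,0,0],
  [0.002,0.037,0,0],
  [0.002,0.037,0,0],
  [0.002,0.037,0,0],
  [0.002,0.037,0,0],
  [0.002,0.037,0,0],
  [0.002,0.037,0,0],
  [0.002,0.038,0,0],
  [0,0,0.015,0],
  [0,0,0.015,0],
  [0,0,0,0],
], finger_gap=0.068)

```text
time: 13.15
position: [0.6183, -0.1924, 0.085]
tool_rot: [0.999, 0.052, -0.003, -0.002]
ft_force: [-0.1, 0.4, -0.7]
grip_width: 0.068
grip_force: 0.0
```

```bash
python3 -c "
from fit import *
go([.6273,-.1943,.004],.105); strips(shot('top'))"
```

```text
pos [ 0.6183 -0.1924  0.085 ] yaw 0.105 q6 0.99 turn(tool z) -0.000 move(tool) [0.0088 0.0028 0.081 ] F [-0.1  0.4 -0.7] w 0.0680 gf 0.0 t 13.2
dark px (272, 221) [0.5559 0.1739] ang 0.043 L 0.148 W 0.034
```

>>> nudge_tcp([
  [0.004,0.002,0.03,0],
  [0.003,0,0.03,0],
  [0,0,0.016,0],
  [0,0,0.005,0],
  [0,0,0,0],
])

```text
time: 13.62
position: [0.6273, -0.1924, 0.0068]
tool_rot: [0.999, 0.054, -0.001, -0.001]
ft_force: [0.4, 0.3, 1.0]
grip_width: 0.0678
grip_force: 0.0
```

>>> nudge_tcp([
  [0,0,0,0],
  [0,0,0,0],
  [0,0,0,0],
  [0,0,0,0],
  [0,0,0,0],
  [0,0,0,0],
  [0,0,0,0],
], finger_gap=0.01, squeeze=35)

```text
time: 14.2
position: [0.6287, -0.1939, 0.0091]
tool_rot: [0.999, 0.053, 0.001, 0.0]
ft_force: [-0.4, 0.7, 4.2]
grip_width: 0.0397
grip_force: 35.0
```

```bash
python3 -c "
from fit import *
go([.6273,-.1943,.004],.105)"
```

```text
pos [ 0.6287 -0.1939  0.0091] yaw 0.107 q6 1.00 turn(tool z) 0.002 move(tool) [-0.0014  0.0002  0.0051] F [-0.4  0.7  4.2] w 0.0397 gf 35.0 t 14.2
```

>>> nudge_tcp([
  [0,0,-0.02,0],
  [0,0,-0.03,0],
  [0,0,-0.03,0],
  [0,0,-0.03,0.06],
  [0,0,0,0],
])

```text
time: 14.62
position: [0.6321, -0.1953, 0.1245]
tool_rot: [1.0, 0.023, 0.005, 0.003]
ft_force: [1.1, -0.5, -0.0]
grip_width: 0.0399
grip_force: 35.0
```

```bash
python3 -c "
from fit import *
goj(.0,.027,.11)"
```

```text
pos [ 0.6321 -0.1953  0.1245] yaw 0.045 q6 1.06 turn(tool z) -0.002 move(tool) [-0.0708 -0.3112  0.0145] F [ 1.1 -0.5 -0. ] w 0.0399 gf 35.0 t 14.6
```

>>> nudge_tcp([
  [-0.0071,-0.0311,0,0],
  [-0.0071,-0.0311,0,0],
  [-0.0071,-0.0311,0,0],
  [-0.0071,-0.0311,0,0],
  [-0.0071,-0.0311,0,0],
  [-0.0071,-0.0311,0,0],
  [-0.0071,-0.0311,0,0],
  [-0.0071,-0.0311,0,0],
  [-0.0071,-0.0311,0,0],
  [-0.0071,-0.0311,0,0],
  [0,0,0.02,0],
  [0,0,0,0],
])

```text
time: 15.62
position: [0.5395, 0.1156, 0.0956]
tool_rot: [1.0, 0.025, -0.003, -0.0]
ft_force: [-0.4, -0.3, -2.0]
grip_width: 0.0396
grip_force: 35.0
```

```bash
python3 -c "
from fit import *
goj(.0,.027,.023)"
```

```text
pos [0.5395 0.1156 0.0956] yaw 0.051 q6 1.53 turn(tool z) 0.004 move(tool) [0.0072 0.0036 0.0726] F [-0.4 -0.3 -2. ] w 0.0396 gf 35.0 t 15.6
```

>>> nudge_tcp([
  [0.003,0.004,0.02,0.003],
  [0.002,0,0.03,0],
  [0,0,0.015,0],
  [0,0,0.005,0],
  [0,0,0.002,0],
  [0,0,0,0],
])

```text
time: 16.12
position: [0.5481, 0.1094, 0.0261]
tool_rot: [1.0, 0.021, -0.0, 0.0]
ft_force: [0.1, -0.1, -1.5]
grip_width: 0.0395
grip_force: 35.0
```

```bash
python3 -c "
from fit import *
goj(.01,.027,.021)"
```

```text
pos [0.5481 0.1094 0.0261] yaw 0.043 q6 1.53 turn(tool z) -0.004 move(tool) [ 0.0088 -0.0029  0.0051] F [ 0.1 -0.1 -1.5] w 0.0395 gf 35.0 t 16.1
```

>>> nudge_tcp([
  [0.002,-0.002,0.004,-0.004],
  [0.003,0,0,0],
  [0.002,0,0.001,0],
  [0.002,0,0,0],
  [0.002,0,0,0],
  [0.002,0,0,0],
  [0.002,0,0,0],
  [0,0,0,0],
])

```text
time: 16.78
position: [0.5581, 0.1126, 0.0211]
tool_rot: [1.0, 0.024, -0.005, 0.0]
ft_force: [-7.5, -2.5, 5.3]
grip_width: 0.0398
grip_force: 35.0
```

```bash
python3 -c "
from fit import *
goj(.01,.027,.021)"
```

```text
pos [0.5581 0.1126 0.0211] yaw 0.049 q6 1.53 turn(tool z) 0.002 move(tool) [-0.0012 -0.0002  0.0001] F [-7.5 -2.5  5.3] w 0.0398 gf 35.0 t 16.8
```

>>> nudge_tcp([
  [0,0,0,0],
  [0,0,0,0],
  [0,0,0,0],
  [0,0,-0.002,0],
  [0,0,-0.02,0],
  [0,0,-0.04,0],
  [0,0,-0.04,0],
  [0,0,0,0],
], finger_gap=0.047)

```text
time: 17.45
position: [0.5688, 0.113, 0.1305]
tool_rot: [1.0, 0.024, 0.008, 0.0]
ft_force: [1.3, 0.4, -0.4]
grip_width: 0.0469
grip_force: 0.0
```

```bash
python3 -c "
from fit import *
go([.6087,-.2863,.10],-.238); strips(shot('top'),J)"
```

```text
pos [0.5688 0.113  0.1305] yaw 0.048 q6 1.53 turn(tool z) 0.286 move(tool) [0.1329 0.3786 0.0305] F [ 1.3  0.4 -0.4] w 0.0469 gf 0.0 t 17.4
pale px (464, 260) [ 0.4328 -0.4169] ang 0.104 L 0.150 W 0.045 [-0.1386 -0.4962]
pale px (420, 204) [ 0.6084 -0.2866] ang -0.241 L 0.152 W 0.044 [ 0.0429 -0.3743]
```

>>> nudge_tcp([
  [0,0,0,0.0955],
  [0,0,0,0.0955],
  [0,0,0,0.0955],
  [0.0121,0.0344,0,0],
  [0.0121,0.0344,0,0],
  [0.0121,0.0344,0,0],
  [0.0121,0.0344,0,0],
  [0.0121,0.0344,0,0],
  [0.0121,0.0344,0,0],
  [0.0121,0.0344,0,0],
  [0.0121,0.0344,0,0],
  [0.0121,0.0344,0,0],
  [0.0121,0.0344,0,0],
  [0.0121,0.0344,0,0],
  [0,0,0.03,0],
  [0,0,0,0],
], finger_gap=0.068)

```text
time: 18.83
position: [0.5997, -0.2876, 0.0879]
tool_rot: [0.993, -0.121, -0.003, -0.002]
ft_force: [-1.3, 0.8, -1.4]
grip_width: 0.0682
grip_force: 0.0
```

```bash
python3 -c "
from fit import *
go([.6085,-.2865,.007],-.238)"
```

```text
pos [ 0.5997 -0.2876  0.0879] yaw -0.243 q6 1.20 turn(tool z) -0.005 move(tool) [ 0.0082 -0.0031  0.0809] F [-1.3  0.8 -1.4] w 0.0682 gf 0.0 t 18.8
```

>>> nudge_tcp([
  [0.003,-0.002,0.03,0],
  [0.003,0,0.03,0],
  [0,0,0.017,0],
  [0,0,0.005,0],
  [0,0,0,0],
])

```text
time: 19.25
position: [0.6074, -0.2839, 0.009]
tool_rot: [0.993, -0.119, -0.002, -0.001]
ft_force: [0.5, 0.1, 0.2]
grip_width: 0.068
grip_force: 0.0
```

>>> nudge_tcp([
  [0,0,0,0],
  [0,0,0,0],
  [0,0,0,0],
  [0,0,0,0],
  [0,0,0,0],
  [0,0,0,0],
  [0,0,0,0],
], finger_gap=0.01, squeeze=35)

```text
time: 19.83
position: [0.6095, -0.2864, 0.0123]
tool_rot: [0.993, -0.119, 0.001, 0.0]
ft_force: [0.2, -0.5, 5.0]
grip_width: 0.0393
grip_force: 35.0
```

```bash
python3 -c "
from fit import *
go([.6087,-.2865,.004],-.238)"
```

```text
pos [ 0.6095 -0.2864  0.0123] yaw -0.239 q6 1.20 turn(tool z) -0.001 move(tool) [-0.0007  0.0002  0.0083] F [ 0.2 -0.5  5. ] w 0.0393 gf 35.0 t 19.8
```

>>> nudge_tcp([
  [0,0,-0.02,0],
  [0,0,-0.03,0],
  [0,0,-0.03,-0.0955],
  [0,0,-0.02,-0.0955],
  [0,0,0,-0.0955],
  [0,0,0,0],
])

```text
time: 20.33
position: [0.6097, -0.2863, 0.1129]
tool_rot: [1.0, 0.025, 0.001, 0.001]
ft_force: [-0.6, 0.6, -1.6]
grip_width: 0.0396
grip_force: 35.0
```

```bash
python3 -c "
from fit import *
goj(.0,-.034,.11)"
```

```text
pos [ 0.6097 -0.2863  0.1129] yaw 0.049 q6 0.92 turn(tool z) 0.003 move(tool) [-0.0442 -0.34    0.0029] F [-0.6  0.6 -1.6] w 0.0396 gf 35.0 t 20.3
```

>>> nudge_tcp([
  [-0.004,-0.0306,0,0],
  [-0.004,-0.0306,0,0],
  [-0.004,-0.0306,0,0],
  [-0.004,-0.0306,0,0],
  [-0.004,-0.0306,0,0],
  [-0.004,-0.0306,0,0],
  [-0.004,-0.0306,0,0],
  [-0.004,-0.0306,0,0],
  [-0.004,-0.0306,0,0],
  [-0.004,-0.0306,0,0],
  [-0.004,-0.0306,0,0],
  [0,0,0,0],
  [0,0,0,0],
])

```text
time: 21.42
position: [0.5473, 0.0499, 0.1101]
tool_rot: [1.0, 0.025, -0.002, -0.0]
ft_force: [0.9, -0.3, 0.1]
grip_width: 0.0393
grip_force: 35.0
```

```bash
python3 -c "
from fit import *
goj(.0,-.034,.026)"
```

```text
pos [0.5473 0.0499 0.1101] yaw 0.049 q6 1.41 turn(tool z) 0.003 move(tool) [ 0.0024 -0.0013  0.0841] F [ 0.9 -0.3  0.1] w 0.0393 gf 35.0 t 21.4
```

>>> nudge_tcp([
  [0,0,0.03,0.003],
  [0,0,0.03,0],
  [0,0,0.015,0],
  [0,0,0.006,0],
  [0,0,0.003,0],
  [0,0,0,0],
])

```text
time: 21.92
position: [0.5491, 0.0473, 0.0267]
tool_rot: [1.0, 0.021, -0.0, 0.0]
ft_force: [-0.1, 0.3, -0.7]
grip_width: 0.0397
grip_force: 35.0
```

```bash
python3 -c "
from fit import *
goj(.01,-.034,.0243)"
```

```text
pos [0.5491 0.0473 0.0267] yaw 0.043 q6 1.41 turn(tool z) -0.004 move(tool) [ 0.0107 -0.004   0.0024] F [-0.1  0.3 -0.7] w 0.0397 gf 35.0 t 21.9
```

>>> nudge_tcp([
  [0.002,-0.003,0.002,-0.004],
  [0.003,0,0,0],
  [0.002,0,0,0],
  [0.002,0,0,0],
  [0.002,0,0,0],
  [0.002,0,0,0],
  [0.002,0,0,0],
  [0.001,0,0,0],
  [0,0,0,0],
])

```text
time: 22.67
position: [0.5606, 0.052, 0.0246]
tool_rot: [1.0, 0.025, -0.005, -0.0]
ft_force: [-6.1, -2.7, 2.0]
grip_width: 0.0397
grip_force: 35.0
```

```bash
python3 -c "
from fit import *
goj(.01,-.034,.0243)"
```

```text
pos [0.5606 0.052  0.0246] yaw 0.049 q6 1.42 turn(tool z) 0.003 move(tool) [-0.0009  0.0001  0.0003] F [-6.1 -2.7  2. ] w 0.0397 gf 35.0 t 22.7
```

>>> nudge_tcp([
  [-0.004,-0.003,0,0],
  [0,-0.004,0,0],
  [0,-0.004,0,0],
  [0.001,-0.003,0,0],
  [0.003,0,0,0],
  [0.002,0,0,0],
  [0,0,0,0],
])

```text
time: 23.25
position: [0.5598, 0.0664, 0.0244]
tool_rot: [1.0, 0.025, -0.007, -0.0]
ft_force: [-10.4, -3.6, 4.6]
grip_width: 0.0398
grip_force: 35.0
```

```bash
python3 -c "
from fit import *
goj(.01,-.034,.0243)"
```

```text
pos [0.5598 0.0664 0.0244] yaw 0.050 q6 1.44 turn(tool z) 0.004 move(tool) [-0.0009  0.0146  0.0001] F [-10.4  -3.6   4.6] w 0.0398 gf 35.0 t 23.2
```

Now y≈-0.0194. Release and fetch the last one.

>>> nudge_tcp([
  [-0.002,0.002,0,0],
  [0,0,0,0],
  [0,0,0,0],
  [0,0,-0.002,0],
  [0,0,-0.02,0],
  [0,0,-0.04,0],
  [0,0,-0.04,0],
  [0,0,0,0],
], finger_gap=0.046)

```text
time: 23.92
position: [0.5706, 0.0639, 0.1347]
tool_rot: [1.0, 0.025, 0.008, 0.001]
ft_force: [1.4, -0.2, -0.3]
grip_width: 0.0462
grip_force: 0.0
```

```bash
python3 -c "
from fit import *
go([.4327,-.4168,.10],.106); strips(shot('top','top4',(180,130,520,340),2),J)"
```

```text
pos [0.5706 0.0639 0.1347] yaw 0.049 q6 1.44 turn(tool z) -0.057 move(tool) [-0.188   0.4634  0.0347] F [ 1.4 -0.2 -0.3] w 0.0462 gf 0.0 t 23.9
pale px (464, 261) [ 0.4321 -0.417 ] ang 0.104 L 0.151 W 0.045 [-0.1393 -0.4964]
```

View pics/top4.png

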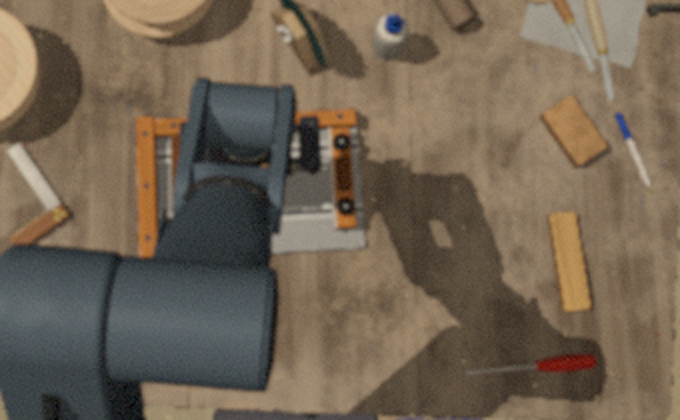

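>>> nudge_tcp([
  [0,0,0,-0.057],
  [-0.0134,0.0331,0,0],
  [-0.0134,0.0331,0,0],
  [-0.0134,0.0331,0,0],
  [-0.0134,0.0331,0,0],
  [-0.0134,0.0331,0,0],
  [-0.0134,0.0331,0,0],
  [-0.0134,0.0331,0,0],
  [-0.0134,0.0331,0,0],
  [-0.0134,0.0331,0,0],
  [-0.0134,0.0331,0,0],
  [-0.0134,0.0331,0,0],
  [-0.0134,0.0331,0,0],
  [-0.0134,0.0331,0,0],
  [-0.0134,0.0331,0,0],
  [0,0,0.03,0],
  [0,0,0,0],
], finger_gap=0.068)

```text
time: 25.38
position: [0.4242, -0.4171, 0.0929]
tool_rot: [0.999, 0.051, -0.002, -0.003]
ft_force: [-0.8, 1.4, -0.6]
grip_width: 0.0681
grip_force: 0.0
```

```bash
python3 -c "
from fit import *
go([.4325,-.4168,.007],.105)"
```

```text
pos [ 0.4242 -0.4171  0.0929] yaw 0.102 q6 0.50 turn(tool z) -0.003 move(tool) [0.0083 0.0006 0.0859] F [-0.8  1.4 -0.6] w 0.0681 gf 0.0 t 25.4
```

>>> nudge_tcp([
  [0.003,0,0.03,0],
  [0.002,0,0.03,0],
  [0,0,0.02,0],
  [0,0,0.007,0],
  [0,0,0,0],
])

```text
time: 25.8
position: [0.4308, -0.4139, 0.0082]
tool_rot: [0.999, 0.053, -0.001, -0.002]
ft_force: [-0.3, 0.3, -0.1]
grip_width: 0.0678
grip_force: 0.0
```

>>> nudge_tcp([
  [0,0,0,0],
  [0,0,0,0],
  [0,0,0,0],
  [0,0,0,0],
  [0,0,0,0],
  [0,0,0,0],
  [0,0,0,0],
], finger_gap=0.01, squeeze=35)

```text
time: 26.38
position: [0.432, -0.4169, 0.0112]
tool_rot: [0.999, 0.053, 0.001, 0.001]
ft_force: [0.1, 0.2, 5.9]
grip_width: 0.0394
grip_force: 35.0
```

```bash
python3 -c "
from fit import *
go([.4325,-.4168,.007],.105)"
```

```text
pos [ 0.432  -0.4169  0.0112] yaw 0.106 q6 0.51 turn(tool z) 0.001 move(tool) [ 0.0005 -0.0001  0.0042] F [0.1 0.2 5.9] w 0.0394 gf 35.0 t 26.4
```

>>> nudge_tcp([
  [0,0,-0.02,0],
  [0,0,-0.03,0],
  [0,0,-0.03,0.03],
  [0,0,-0.025,0.028],
  [0,0,0,0],
])

```text
time: 26.8
position: [0.4336, -0.4187, 0.1201]
tool_rot: [1.0, 0.023, 0.003, 0.004]
ft_force: [0.5, -0.4, -0.6]
grip_width: 0.0394
grip_force: 35.0
```

```bash
python3 -c "
from fit import *
goj(.0,-.087,.115)"
```

```text
pos [ 0.4336 -0.4187  0.1201] yaw 0.047 q6 0.57 turn(tool z) 0.000 move(tool) [ 0.1379 -0.4111  0.0051] F [ 0.5 -0.4 -0.6] w 0.0394 gf 35.0 t 26.8
```

>>> nudge_tcp([
  [0.0106,-0.0316,0,0],
  [0.0106,-0.0316,0,0],
  [0.0106,-0.0316,0,0],
  [0.0106,-0.0316,0,0],
  [0.0106,-0.0316,0,0],
  [0.0106,-0.0316,0,0],
  [0.0106,-0.0316,0,0],
  [0.0106,-0.0316,0,0],
  [0.0106,-0.0316,0,0],
  [0.0106,-0.0316,0,0],
  [0.0106,-0.0316,0,0],
  [0.0106,-0.0316,0,0],
  [0.0106,-0.0316,0,0],
  [0,0,0,0],
  [0,0,0,0],
])

```text
time: 28.05
position: [0.5488, 0.0027, 0.1141]
tool_rot: [1.0, 0.026, -0.001, -0.0]
ft_force: [-0.2, -0.8, -1.5]
grip_width: 0.0395
grip_force: 35.0
```

```bash
python3 -c "
from fit import *
goj(.0,-.087,.026); shot('wrist','w4')"
```

```text
pos [0.5488 0.0027 0.1141] yaw 0.052 q6 1.32 turn(tool z) 0.005 move(tool) [0.0032 0.0044 0.0881] F [-0.2 -0.8 -1.5] w 0.0395 gf 35.0 t 28.1
```

View pics/w4.png

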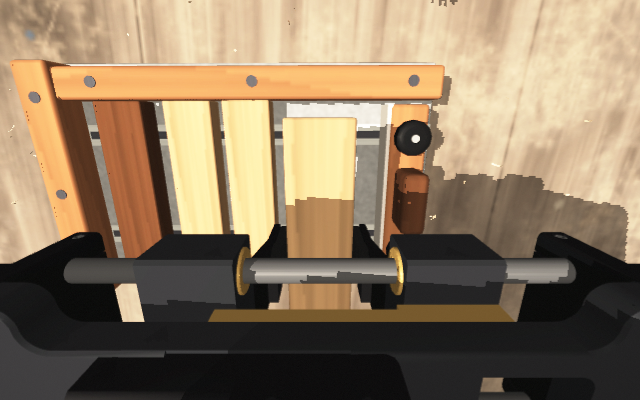

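Run:
```python
from fit import *
c=shot('wrist')
print(tojig(J,world(c,(272,150),.034)[0]),tojig(J,world(c,(384,190),.030)[0]),tojig(J,world(c,(390,190),.043)[0]))
```

```text
[ 0.04401436 -0.04340864] [ 0.00718157 -0.14450665] [ 0.01073186 -0.14659096]
```

>>> nudge_tcp([
  [0,0.004,0.03,0.005],
  [0,0,0.03,0],
  [0,0,0.015,0],
  [0,0,0.006,0],
  [0,0,0,0],
])

```text
time: 28.57
position: [0.5483, -0.0044, 0.0325]
tool_rot: [1.0, 0.02, -0.002, -0.0]
ft_force: [0.1, -0.3, -1.2]
grip_width: 0.0397
grip_force: 35.0
```

```bash
python3 -c "
from fit import *
goj(.01,-.087,.0232)"
```

```text
pos [ 0.5483 -0.0044  0.0325] yaw 0.040 q6 1.32 turn(tool z) -0.006 move(tool) [ 0.014  -0.0027  0.0093] F [ 0.1 -0.3 -1.2] w 0.0397 gf 35.0 t 28.6
```

>>> nudge_tcp([
  [0.001,0,0.004,-0.006],
  [0.002,0,0.003,0],
  [0.002,0,0.001,0],
  [0.003,0,0.001,0],
  [0.003,0,0,0],
  [0.002,0,0,0],
  [0.002,0,0,0],
  [0.002,0,0,0],
  [0.002,0,0,0],
  [0.001,0,0,0],
  [0,0,0,0],
])

```text
time: 29.48
position: [0.5625, -0.0022, 0.0245]
tool_rot: [1.0, 0.025, -0.008, -0.001]
ft_force: [-12.0, -4.0, 5.2]
grip_width: 0.0397
grip_force: 35.0
```

```bash
python3 -c "
from fit import *
goj(.01,-.087,.0232)"
```

```text
pos [ 0.5625 -0.0022  0.0245] yaw 0.050 q6 1.32 turn(tool z) 0.003 move(tool) [-0.0003 -0.0011  0.0013] F [-12.   -4.    5.2] w 0.0397 gf 35.0 t 29.5
```

>>> nudge_tcp([
  [-0.003,0,0,0],
  [0,0,0,0],
  [0,0,0,0],
  [0,0,0,0],
  [0,0,-0.02,0],
  [0,0,-0.04,0],
  [0,0,-0.04,0],
  [0,0,0,0],
], finger_gap=0.047)

```text
time: 30.15
position: [0.5728, -0.0031, 0.1324]
tool_rot: [1.0, 0.025, 0.008, 0.002]
ft_force: [1.0, 0.5, -0.0]
grip_width: 0.047
grip_force: 0.0
```

```bash
python3 -c "
from fit import *
goj(.005,-.157,.12)"
```

```text
pos [ 0.5728 -0.0031  0.1324] yaw 0.049 q6 1.32 turn(tool z) 0.003 move(tool) [-0.0156  0.0675  0.0124] F [ 1.   0.5 -0. ] w 0.0470 gf 0.0 t 30.1
```

>>> nudge_tcp([
  [-0.006,0.033,0,0],
  [-0.007,0.033,0,0],
  [0,0,0,0],
  [0,0,0,0],
], finger_gap=0.06)

```text
time: 30.48
position: [0.5577, -0.0704, 0.1255]
tool_rot: [1.0, 0.023, 0.001, 0.0]
ft_force: [-0.4, 0.1, -0.5]
grip_width: 0.0588
grip_force: 0.0
```

```bash
python3 -c "
from fit import *
goj(.005,-.157,.050); shot('wrist','w5')"
```

```text
pos [ 0.5577 -0.0704  0.1255] yaw 0.046 q6 1.20 turn(tool z) -0.001 move(tool) [0.0026 0.001  0.0755] F [-0.4  0.1 -0.5] w 0.0588 gf 0.0 t 30.5
```

View pics/w5.png

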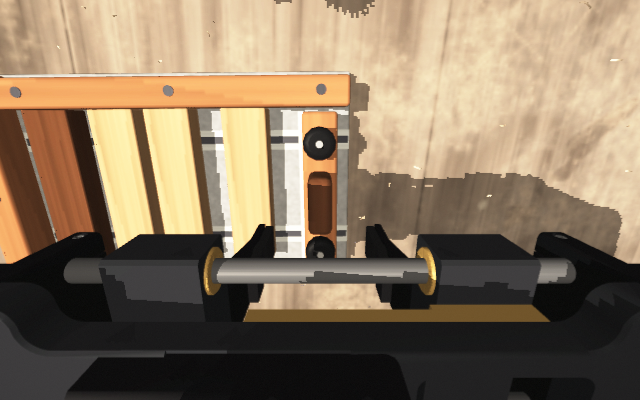

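>>> nudge_tcp([
  [0.002,0,0.03,0],
  [0.001,0,0.03,0],
  [0,0,0.014,0],
  [0,0,0,0],
])

```text
time: 30.87
position: [0.5576, -0.0666, 0.0479]
tool_rot: [1.0, 0.025, -0.003, -0.001]
ft_force: [0.2, -0.0, -0.4]
grip_width: 0.06
grip_force: 0.0
```

>>> nudge_tcp([
  [0,0,0,0],
  [0,0,0,0],
  [0,0,0,0],
  [0,0,0,0],
  [0,0,0,0],
  [0,0,0,0],
  [0,-0.006,0,0],
  [0,-0.01,0,0],
  [0,-0.01,0,0],
  [0,-0.01,0,0],
  [0,-0.01,0,0],
  [0,-0.01,0,0],
  [0,-0.01,0,0],
  [0,-0.01,0,0],
  [0,0,0,0],
], finger_gap=0.01, squeeze=35)

```text
time: 32.12
position: [0.5564, 0.008, 0.0518]
tool_rot: [1.0, 0.025, 0.0, 0.0]
ft_force: [-1.0, 1.2, 4.1]
grip_width: 0.0198
grip_force: 35.0
```

```bash
python3 -c "
from fit import *
goj(.005,-.047,.050)"
```

```text
pos [0.5564 0.008  0.0518] yaw 0.050 q6 1.33 turn(tool z) 0.004 move(tool) [ 0.0003 -0.0306  0.0018] F [-1.   1.2  4.1] w 0.0198 gf 35.0 t 32.1
```

>>> nudge_tcp([
  [0,-0.006,0,0],
  [0,-0.006,0,0],
  [0,-0.006,0,0],
  [0,-0.004,0,0],
  [0,-0.003,0,0],
  [0,-0.002,0,0],
  [0,-0.002,0,0],
  [0,-0.002,0,0],
  [0,0,0,0],
])

```text
time: 32.87
position: [0.5548, 0.0369, 0.0518]
tool_rot: [1.0, 0.025, 0.0, 0.001]
ft_force: [-0.8, -5.1, 5.3]
grip_width: 0.0193
grip_force: 35.0
```

```bash
python3 -c "
from fit import *
goj(.005,-.047,.050);shot('wrist','w6')"
```

```text
pos [0.5548 0.0369 0.0518] yaw 0.050 q6 1.39 turn(tool z) 0.003 move(tool) [ 0.0006 -0.0017  0.0018] F [-0.8 -5.1  5.3] w 0.0193 gf 35.0 t 32.9
```

View pics/w6.png

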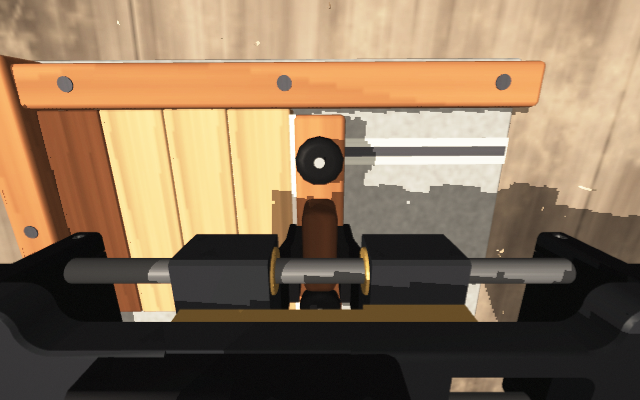

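>>> nudge_tcp([
  [0,-0.002,0,0],
  [0,-0.002,0,0],
  [0,-0.002,0,0],
  [0,-0.002,0,0],
  [0,-0.002,0,0],
  [0,0,0,0],
  [0,0,0,0],
])

```text
time: 33.5
position: [0.5547, 0.0396, 0.0518]
tool_rot: [1.0, 0.027, -0.0, 0.006]
ft_force: [-4.9, -32.4, 3.8]
grip_width: 0.0198
grip_force: 35.1
```

```bash
python3 -c "
from fit import *
goj(.005,-.047,.050)"
```

```text
pos [0.5547 0.0396 0.0518] yaw 0.053 q6 1.41 turn(tool z) 0.007 move(tool) [0.0006 0.001  0.0018] F [ -4.9 -32.4   3.8] w 0.0198 gf 35.1 t 33.5
```

>>> nudge_tcp([
  [0,0.002,0,0],
  [0,0.002,0,0],
  [0,0,0,0],
])

```text
time: 33.75
position: [0.5546, 0.0395, 0.0518]
tool_rot: [1.0, 0.025, -0.0, 0.003]
ft_force: [-3.4, -16.2, 4.0]
grip_width: 0.0196
grip_force: 35.0
```

>>> nudge_tcp([
  [0,0,0,0],
  [0,0,0,0],
  [0,0,0,0],
  [0,0,0,0],
  [0,0,0,0],
  [0,0,-0.02,0],
  [0,0,-0.04,0],
  [0,0,-0.04,0],
  [-0.03,0.02,0,0],
  [-0.03,0.02,0,0],
  [-0.03,0.02,0,0],
  [0,0,0,0],
  [0,0,0,0],
], finger_gap=0.05)

```text
time: 34.83
position: [0.466, -0.0203, 0.1512]
tool_rot: [1.0, 0.023, -0.001, -0.0]
ft_force: [0.2, 0.3, -0.4]
grip_width: 0.0498
grip_force: 0.0
```

```bash
python3 -c "
from fit import *
goj(.005,-.047,.050);shot('wrist','w7')"
```

```text
pos [ 0.466  -0.0203  0.1512] yaw 0.047 q6 1.24 turn(tool z) 0.000 move(tool) [ 0.092  -0.0546  0.1012] F [ 0.2  0.3 -0.4] w 0.0498 gf 0.0 t 34.8
```

View pics/w7.png

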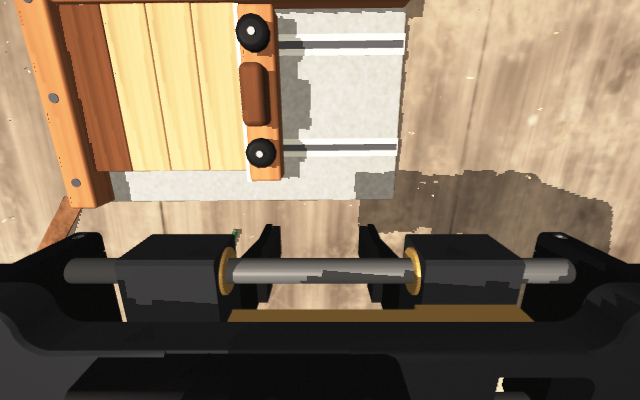

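Run:
```python
from fit import *
c=shot('wrist')
for u,z in (((98,171),.034),((130,171),.034),((150,171),.034),((190,171),.034),((225,170),.034),((244,170),.034),((395,198),.012),((100,208),.012)): print(u,tojig(J,world(c,u,z)[0]).round(4))
```

```text
(98, 171) [-0.0637  0.1252]
(130, 171) [-0.0636  0.0922]
(150, 171) [-0.0636  0.0716]
(190, 171) [-0.0635  0.0304]
(225, 170) [-0.0624 -0.0057]
(244, 170) [-0.0624 -0.0252]
(395, 198) [-0.0988 -0.1889]
(100, 208) [-0.1114  0.1505]
```

>>> nudge_tcp([
  [0,-0.03,-0.03,0],
  [0,-0.03,-0.03,0],
  [0,-0.01,-0.02,0],
  [0,0,0,0],
  [0,0,0,0],
])

```text
time: 35.35
position: [0.4659, 0.0499, 0.2311]
tool_rot: [1.0, 0.026, 0.002, 0.0]
ft_force: [-0.3, -0.2, -0.4]
grip_width: 0.0501
grip_force: 0.0
```

```bash
python3 -c "
from fit import *
goj(.005,-.047,.050);shot('wrist','w8',(60,0,380,240),2.5);strips(shot('top'),J)"
```

```text
pos [0.4659 0.0499 0.2311] yaw 0.052 q6 1.39 turn(tool z) 0.006 move(tool) [0.0887 0.0154 0.1811] F [-0.3 -0.2 -0.4] w 0.0501 gf 0.0 t 35.4
pale px (281, 54) [1.1175 0.1563] ang 1.568 L 0.174 W 0.047 [0.5721 0.0444]
dark px (263, 222) [0.5529 0.2022] ang 0.022 L 0.148 W 0.038 [0.0102 0.1165]
```

View pics/w8.png

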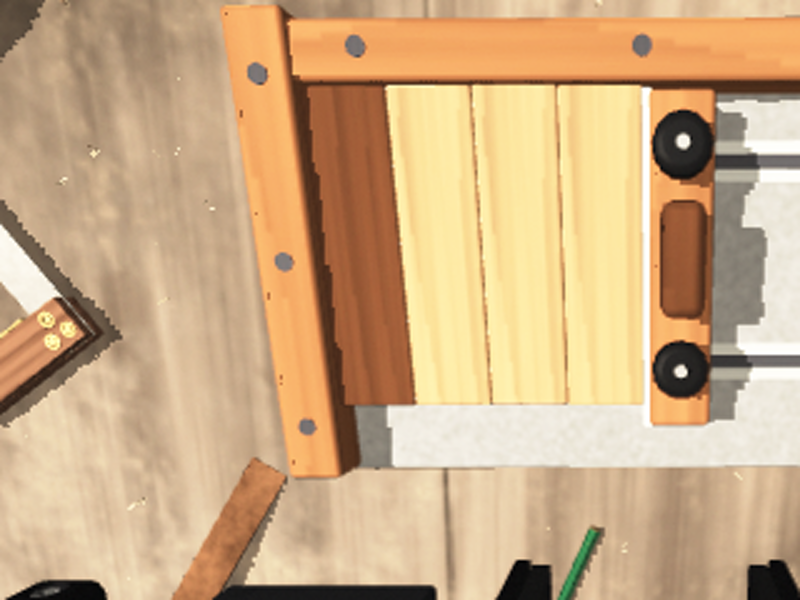

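Run:
```python
from fit import *
c=shot('wrist')
f=lambda x,y:(60+x/2.5,y/2.5)
for n,u,z in (("stop edge",(430,81),.038),("strip end",(430,86),.034),("strip near",(450,405),.034),("bed edge",(560,467),.012),("jaw far",(690,90),.043),("jaw near",(680,425),.043)): print(n,tojig(J,world(c,f(*u),z)[0]).round(4))
```

```text
stop edge [0.0812 0.0666]
strip end [0.0801 0.0679]
strip near [-0.0679  0.0701]
bed edge [-0.1067  0.0167]
jaw far [ 0.0767 -0.0515]
jaw near [-0.0763 -0.0495]
```

```bash
python3 -c "
from rig import robot, camrig, sensors, workorder
print(workorder.hand_in())"
```

```text
the job is handed in; nothing more can be done
None
```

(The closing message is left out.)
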